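# Mix a thawed serum tube on the vortex mixer at lowest speed

### The arm

A 6-joint arm with a two-finger parallel gripper is mounted at the origin on a cart in front of the work surface, level with it; the furniture and walls round the work are solid. World frame = base frame: x ahead of the robot, y to its left, z up, the work surface at z = 0. Lengths are in m, angles in rad, forces in N, time in s.
With the tool pointing down it reaches from about 0.325 to 0.775 m from the base axis. Payload 5.5 kg.
Tool frame: the origin (TCP) lies between the finger pads; the fingertips stand 8 mm ahead of it and the grasp point (between the pads) lies 11 mm behind it (tcp_to_tips is the distance from the TCP to the fingertips, in m); z points along the fingers, y is the direction in which the jaws open and shut (so a half turn about z gives the same grasp; the last joint's range is limited). The gripper opens to 88 mm and grips with 3 to 60 N. Pads are 20 mm wide; open, the fingers measure 115 mm over their backs; the gripper's body (75 mm by 178 mm) begins 61 mm behind the grasp point.
Start: joints at [-1.29, 0.091, 1.231, -0, 1.82, -0.057], TCP at [0.199, -0.566, 0.231] pointing down, gripper open.
Joint ranges: [-2.87, 2.87], [-0.86, 2.18], [0.17, 2.46], [-1.51, 4.65], [0.06, 2.69], [-2.65, 2.65]. Speed limits (rad/s): [2.57, 2.57, 3.01, 3.14, 3.14, 3.14].

### API

Orientations are given as a unit quaternion [w, x, y, z].
In Python, from bench import * gives the robot as it stands. Calls block until the motion is done:
- move_to(position, orientation): joint-space move of the TCP to a pose.
- move_l(position, speed=0.15, orientation=None): straight line of the TCP; orientation=None keeps the orientation; speed is the mean speed in m/s.
- movej(angles): joint-space move.
- gripper_open() and close(): open the fingers fully, or close them until they stop; the grip force is fixed at half the most.
- hold(seconds).
- inverse_kinematics(position, orientation): joint angles nearest the present ones, or None.
- state(): the state.
- get_image(name): name is "scene" or "top"; returns a dict with "frame" (400x640x3 uint8, blue, green, red), "depth" (400x640 float32, m along the optical axis (not along the pixel's ray), 0 where there is no reading), "camera_matrix" (3x3 intrinsics, pixels), "view" (4x4, takes a point from world to camera coordinates). Camera axes: x right, y up, looking along -z (the intrinsics and any distortion apply to the point x, -y, -z); pixel columns grow to the right and rows downward; lengths in m; the calibration is good to about 2 mm. A picture is of the moment at which its call begins.
A pose or a line that the arm cannot do raises IKError and nothing moves.
- job_done(): hands the job in, once; it reports no verdict.
The state is a dict: "time": time; "joint_pos": joint angles; "dq": joint speeds; "joint_torque": joint torques, N m; "ee_pos": TCP position; "ee_rot": TCP orientation; "ft_force": force on the tool from outside, world axes, zero at the start; "moment": the same for the moment, N m; "finger_gap": finger opening in m.
Only numpy, scipy, OpenCV 4.12 (cv2) and the standard library are available. Lean on these libraries where they do the work, as an engineer would, in place of code of your own. Each camera call takes 0.05 s, during which the arm holds its last target. There are 200 camera calls.

### The job

The thawed serum in the red-capped tube must be mixed on the vortex mixer at its lowest speed, so that it does not froth: first turn the mixer's speed knob fully anticlockwise to its end stop. Then take the red-capped tube out of the rack and press it, upright, bottom first into the mixer's black rubber cup, so that the sprung cup is pushed about 5 mm down (a little over half its 9 mm travel, not to the bottom) and keep it pressed so for about three seconds. Finish while still holding the tube pressed down like that; leave the rack, the other tubes and everything else on the bench where they stand.

Things in the scene. Friction and masses are not known exactly. Their poses are not given: they have to be found in the camera images.
- mixer: vortex mixer, white housing on grey base, 204 (x) x 150 (y) mm, 124 mm high over the cup, does not shift. Origin: centre of its underside on the worktop; +x to its back, +z up; its front with the knob faces the robot within 0.3 rad. The control panel slopes down to the front by 0.26 rad; the flat rear top is 80 mm high and carries the touch head.
- knob_top (a point): centre of the top of the speed knob; the point's z is the knob's axis, leaning 0.26 rad from vertical towards the mixer's front (mixer -x). Black round fluted knob with white pointer line, 33 mm wide, top 25 mm above the panel (lowest 4 mm a 37 mm wide skirt); grip at any yaw. Free panel: 49 mm in front of the axis, 70 mm each side; the cup's axis is 100 mm behind.
- speed_knob (a joint): turn of the speed knob, rad: 0 = fully anticlockwise (seen from above), end stop, lowest speed; grows clockwise to 4.71. Starts between 0.9 and 2.2. Light friction (about 0.025 N m), stays where it is left, no spring.
- cup_floor (a point): centre of the flat floor of the dimple in the black rubber cup on the mixer, 50 mm behind the mixer's middle; 113 mm above the worktop when not pressed, sinks with the cup. The cup is upright, 39 mm wide at the rim, open upwards; dimple 11 mm deep (rim 124 mm above the worktop), 29 mm wide at the mouth, about 22 mm at the floor.
- cup_press (a joint): how far the sprung rubber cup is pressed straight down, m: 0 = up (not pressed), 0.009 = bottomed. Spring: about 2.5 N starts it, then 0.9 N more per mm (7 N at 5 mm, 10.6 N at 9 mm); it springs back when let go.
- serum_tube: sample tube with the RED cap (yellow serum): 78 mm long, body 12.4 mm wide, cap 16 mm wide over the top 16 mm, about 14 g. Origin: centre of its bottom, +z to the cap. Stands upright in a rack cell, bottom 3 mm above the worktop, cap from 65 to 81 mm height; the rack hides its lowest 31 mm.
- rack: white moulded tube rack, 181 (x) x 136 (y) x 34 mm high, loose; origin at the centre of its underside. Square cells, 16 mm wide, 22 mm apart. Four tubes stand in it at (+-33, +-33) mm, 66 mm apart; which cell holds the red cap changes.
- purple_a: sample tube with purple cap, same size as the red-capped one, in the rack; leave it. Origin: centre of its bottom.
- purple_b: another purple-capped tube in the rack; leave it.
- purple_c: another purple-capped tube in the rack; leave it.
- pen: pen lying on the notebook at the left, 136 mm long; leave it.
- amber_bottle: small brown bottle with dark cap, 92 mm high, at the back; leave it.
- blue_vial: vial with blue cap, 104 mm high, at the back; leave it.
- white_vial: white vial, 90 mm high, at the back; leave it.
- slide_case: flat black slide case, 88 x 53 x 21 mm, at the back; leave it.
- cup: clear plastic cup, 70 mm wide, 80 mm high, at the back; leave it.
- tape_roll: roll of tape lying flat, 53 mm wide, 13 mm high, at the left front; leave it.
- funnel: white funnel adapter, 45 mm wide and high, at the far right front; leave it.

How it is judged:
On the way, in this order (a step that is already met when the one before it is completed fails the run):
1. the speed knob is turned fully anticlockwise to its stop (value of joint speed_knob below 0.1 rad), for 0.2 s.
2. the red-capped tube is lifted clear of the rack in the gripper (height (world z) of serum_tube above 0.05 m and contact force between the fingers and serum_tube above 1 N), for 0.2 s.
3. the tube presses the sprung cup 3 to 7 mm down for about three seconds (2.5 s counted) (value of joint cup_press between 0.003 and 0.007 m and horizontal distance between serum_tube and cup_floor below 0.007 m and z of serum_tube in the frame of cup_floor below 0.004 m and angle between serum_tube's own z axis and vertical below 0.2 rad and contact force between serum_tube and cup_press above 3 N and contact force between the fingers and serum_tube above 1 N and contact force between the fingers and cup_press below 0.5 N and value of joint speed_knob below 0.12 rad), for 2.5 s.
At the end, for the whole second after the job is handed in: The gripper still holds the red-capped tube upright (0.2 rad), its bottom on the cup floor within 7 mm of the centre, pressing the cup 3 to 7 mm down with over 3 N, at rest; fingers do not press the cup; speed knob still at its anticlockwise stop (0.12 rad) (all of step 3 and velocity of joint cup_press below 0.01 m/s and linear speed of serum_tube below 0.02 m/s); the arm keeps its last pose, push and grip.
It fails at once if the cup is pressed (mixer running) while the speed knob is not at its lowest stop (value of joint cup_press above 0.002 m and value of joint speed_knob above 0.2 rad).
It fails at once if the rack, another tube or another thing on the bench is shifted by more than 30 mm (distance of any of rack, purple_a, purple_b, purple_c, pen, amber_bottle, blue_vial, white_vial, slide_case, cup, tape_roll, funnel from where it was at the start of the episode above 0.03 m).
It fails at once if another tube is tipped over (angle between any of purple_a, purple_b, purple_c's own z axis and vertical above 0.6 rad).
It also fails if it takes over 67 s, if anything falls off the work surface, if the arm or the gripper's body presses on something with over 40 N, if the wrist force passes 120 N, or if a joint passes its speed limit or range.

## Working session

There is one attempt and no reset: what is moved stays moved. The work goes in short steps, each a Python script; the robot and the scene stay as the last script left them, time stands still between calls to the robot, and variables do not carry over. Pictures are saved under pics/ and viewed, about 8 in all and at most 12, crops included, and the job is handed in when it is done.

```bash
ls; mkdir -p pics; python3 - <<'E'
from bench import *
import cv2,numpy as np,pickle
for n in("scene","top"):
    d=get_image(n); cv2.imwrite(f"pics/{n}0.png",d["frame"]); pickle.dump(d,open(f"{n}0.pkl","wb"))
    V=np.array(d["view"]);print(n,np.round(d["camera_matrix"],1).tolist(),np.round(-V[:3,:3].T@V[:3,3],3),(d["depth"]>0).mean(), d.keys())
print(state())
E
```

```text
pics
scene [[475.4, 0.0, 320.5], [0.0, 475.4, 204.0], [0.0, 0.0, 1.0]] [-0.098  1.018  1.209] 0.995984375 dict_keys(['frame', 'depth', 'camera_matrix', 'view'])
top [[489.5, 0.0, 318.8], [0.0, 489.5, 199.2], [0.0, 0.0, 1.0]] [-0.69   0.269  1.789] 0.99590234375 dict_keys(['frame', 'depth', 'camera_matrix', 'view'])
{'time': 0.1, 'joint_pos': array([-1.28971695e+00,  9.17825423e-02,  1.23174464e+00,  6.76611814e-06,
        1.81980185e+00, -5.67246616e-02]), 'dq': array([ 0.00016646, -0.00174574, -0.00316352, -0.00162283,  0.00128096,
        0.00085449]), 'joint_torque': array([ 2.71897392e-03, -4.47859919e+01, -4.07569599e+01,  7.01631652e-02,
        2.84999690e-02, -1.15484959e-04]), 'ee_pos': array([ 0.19876719, -0.56585691,  0.22963232]), 'ee_rot': array([-8.63098526e-04,  9.85769421e-01,  1.68100848e-01, -9.39281011e-05]), 'ft_force': array([-0.66049151,  0.77920465, -0.79793411]), 'moment': array([-0.02810609,  0.04534041,  0.00899075]), 'finger_gap': 0.0881235888198276}
```

View pics/scene0.png

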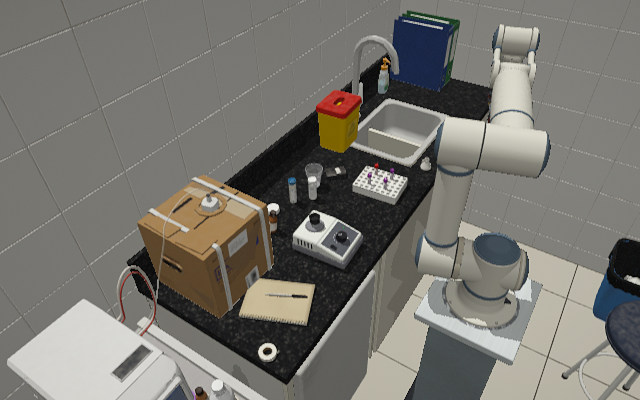

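View pics/top0.png

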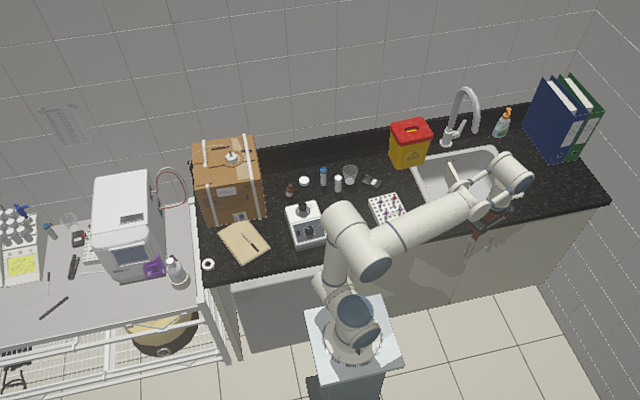

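The scene view shows the mixer at about (327,238), with the knob at (341,237) and the cup at (315,217). The rack is at (380,183) with the red cap near (376,166). In the top view the mixer is at (305,222) and the rack at (387,208). Next I'll zoom in and back-project.

```bash
cat > h.py <<'E'
import numpy as np,cv2,pickle
def cloud(d):
    K=d["camera_matrix"];z=d["depth"].astype(float);v,u=np.mgrid[:400,:640]
    P=np.stack([(u-K[0,2])/K[0,0]*z,-(v-K[1,2])/K[1,1]*z,-z],-1)
    V=np.array(d["view"]);return (P-V[:3,3])@V[:3,:3]
def ray(d,u,v):
    K=d["camera_matrix"];V=np.array(d["view"]);r=V[:3,:3].T@np.array([(u-K[0,2])/K[0,0],-(v-K[1,2])/K[1,1],-1])
    return -V[:3,:3].T@V[:3,3],r/np.linalg.norm(r)
def tri(d1,p1,d2,p2):
    a,r=ray(d1,*p1);b,s=ray(d2,*p2)
    t=np.linalg.lstsq(np.stack([r,-s],1),b-a,rcond=None)[0]
    A=a+t[0]*r;B=b+t[1]*s;return (A+B)/2,np.linalg.norm(A-B)
def at_z(d,u,v,z):
    a,r=ray(d,u,v);return a+r*(z-a[2])/r[2]
E
python3 - <<'E'
from h import *
S=pickle.load(open("scene0.pkl","rb"));T=pickle.load(open("top0.pkl","rb"))
cr=lambda d,x,y,w,h:cv2.resize(d["frame"][y:y+h,x:x+w],(400,300),interpolation=cv2.INTER_CUBIC)
im=np.vstack([np.hstack([cr(S,285,200,80,60),cr(S,340,150,80,60)]),np.hstack([cr(T,270,192,80,60),cr(T,350,180,80,60)])])
cv2.imwrite("pics/c1.png",im)
for n,d in(("S",S),("T",T)):
    P=cloud(d);f=d["frame"].astype(int)
    b,g,r=f[...,0],f[...,1],f[...,2]
    m=(r>110)&(g<70)&(b<70)&(P[...,2]>.03)&(P[...,2]<.12)&(P[...,0]>.2)&(P[...,0]<.9)
    v,u=np.nonzero(m);print(n,"red",list(zip(u,v)),np.round(P[m].mean(0),3))
    p=(r>g+25)&(b>g+25)&(P[...,2]>.03)&(P[...,2]<.12)&(P[...,0]>.2)&(P[...,0]<.9)
    k,l=cv2.connectedComponents(p.astype(np.uint8))
    for i in range(1,k):print(" purple",np.argwhere(l==i).mean(0).round(1)[::-1],P[l==i].mean(0).round(3))
    # rack top and mixer top/cup/knob by height
    for nm,lo,hi,y0,y1 in(("rack",.028,.04,-.35,.05),("cuprim",.112,.135,.0,.4),("reartop",.076,.084,.0,.4)):
        m=(abs(P[...,2]-(lo+hi)/2)<(hi-lo)/2)&(P[...,1]>y0)&(P[...,1]<y1)&(P[...,0]>.3)&(P[...,0]<.75)
        if m.sum():
            q=P[m];R=cv2.minAreaRect((q[:,:2]*1000).astype(np.float32));print(nm,m.sum(),q.mean(0).round(3),R)
E
```

```text
S red [(np.int64(382), np.int64(69)), (np.int64(375), np.int64(164)), (np.int64(376), np.int64(164)), (np.int64(377), np.int64(164)), (np.int64(375), np.int64(165)), (np.int64(376), np.int64(165)), (np.int64(377), np.int64(165)), (np.int64(376), np.int64(166)), (np.int64(377), np.int64(166)), (np.int64(375), np.int64(167)), (np.int64(376), np.int64(167)), (np.int64(269), np.int64(217)), (np.int64(271), np.int64(219)), (np.int64(269), np.int64(220)), (np.int64(149), np.int64(288)), (np.int64(150), np.int64(290)), (np.int64(151), np.int64(292)), (np.int64(151), np.int64(293)), (np.int64(152), np.int64(296)), (np.int64(153), np.int64(299)), (np.int64(154), np.int64(304)), (np.int64(123), np.int64(315)), (np.int64(124), np.int64(318)), (np.int64(123), np.int64(319)), (np.int64(123), np.int64(320)), (np.int64(122), np.int64(321))] [0.702 0.127 0.084]
 purple [391.7 170.8] [ 0.483 -0.344  0.076]
 purple [369.2 174.9] [ 0.545 -0.277  0.075]
 purple [385.2 179.7] [ 0.481 -0.288  0.07 ]
rack 711 [ 0.514 -0.266  0.033] ((582.7135620117188, -149.83067321777344), (332.9470520019531, 398.29214477
[... 342 characters left out ...]
), np.int64(197)), (np.int64(394), np.int64(197)), (np.int64(395), np.int64(197)), (np.int64(393), np.int64(198)), (np.int64(394), np.int64(198))] [ 0.549 -0.339  0.078]
 purple [380.  200.5] [ 0.546 -0.274  0.077]
 purple [400. 208.] [ 0.486 -0.346  0.077]
 purple [386. 212.] [ 0.479 -0.28   0.078]
rack 419 [ 0.541 -0.265  0.034] ((582.1837158203125, -150.3531494140625), (335.3777160644531, 398.563720703125), 0.056254658848047256)
cuprim 176 [0.611 0.249 0.123] ((623.5548706054688, 220.51478576660156), (348.818603515625, 82.44493103027344), 77.61371612548828)
reartop 397 [0.556 0.102 0.08 ] ((627.7129516601562, 167.18455505371094), (387.0269775390625, 236.40200805664062), 58.87006378173828)
```

View pics/c1.png

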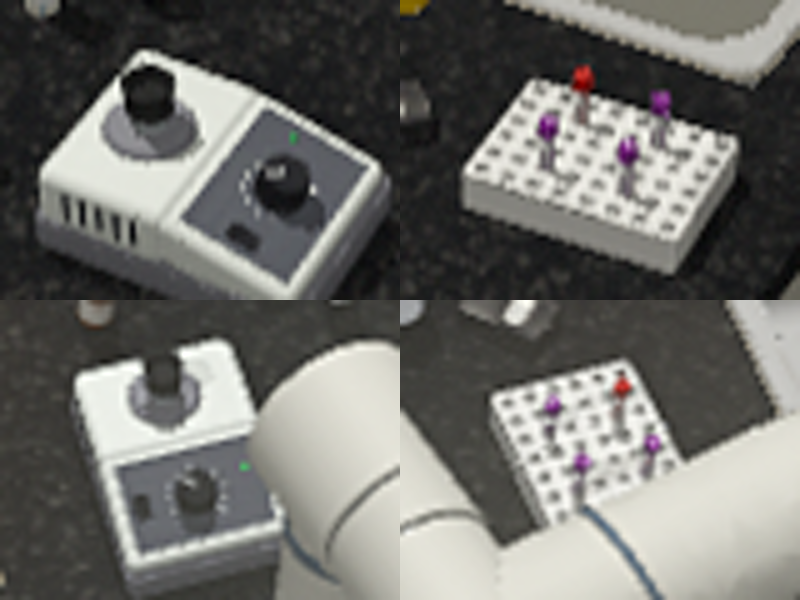

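The crop (5x) shows the cup rim at scene (314.6,215.6) and top (302.6,202.4). The knob top is at scene (341,236) and top (309,230), pointer not clear. The red cap is the far-right tube in the rack. Next I'll triangulate these and check them against the depth clouds.

```bash
python3 - <<'E'
from h import *
S=pickle.load(open("scene0.pkl","rb"));T=pickle.load(open("top0.pkl","rb"))
print("cuprim",tri(S,(314.6,215.6),T,(302.6,202.4)));print("knob",tri(S,(341,234.5),T,(309,229)))
print("red",tri(S,(376.1,165.5),T,(394,197.2)))
for d in(S,T):
    P=cloud(d);f=d["frame"].astype(int).sum(-1)
    reg=(P[...,0]>.3)&(P[...,0]<.6)&(P[...,1]>.0)&(P[...,1]<.22)
    m=reg&(P[...,2]>.02)&(P[...,2]<.14);q=P[m]
    print("all",m.sum(),q.min(0).round(3),q.max(0).round(3),cv2.minAreaRect((q[:,:2]*1000).astype(np.float32)))
    m=reg&(P[...,2]>.119)&(P[...,2]<.13);q=P[m];print("cup",m.sum(),q.mean(0).round(4),q.min(0).round(3),q.max(0).round(3))
    # knob: dark, above the panel
    m=reg&(P[...,2]>.072)&(P[...,2]<.13)&(f<200)&(P[...,0]<.46);q=P[m];print("dark",m.sum(),q.mean(0).round(4),q.min(0).round(3),q.max(0).round(3))
    m=reg&(abs(P[...,2]-.08)<.0035)&(f>450);print("rear",m.sum(),cv2.minAreaRect((P[m][:,:2]*1000).astype(np.float32)))
    m=(abs(P[...,2]-.034)<.004)&(abs(P[...,0]-.51)<.15)&(abs(P[...,1]+.31)<.12);print("rack",cv2.minAreaRect((P[m][:,:2]*1000).astype(np.float32)))
    m=reg&(f<330)&(P[...,2]>.118);
E
```

```text
cuprim (array([0.56925351, 0.06853419, 0.12914812]), np.float64(0.01068746714653024))
knob (array([0.4644158 , 0.06477756, 0.08602977]), np.float64(0.0007312227462410607))
red (array([ 0.54848851, -0.33942998,  0.07782045]), np.float64(0.0003132625803112849))
all 2386 [0.408 0.    0.02 ] [0.6   0.151 0.128] ((505.1121826171875, 73.81867980957031), (192.00611877441406, 150.37782287597656), 1.2034932374954224)
cup 38 [0.5658 0.0709 0.1222] [0.547 0.052 0.119] [0.586 0.089 0.128]
dark 37 [0.4533 0.0686 0.0831] [0.446 0.054 0.073] [0.46  0.082 0.09 ]
rear 355 ((554.27685546875, 72.85354614257812), (95.53231048583984, 141.9045867919922), 1.9415916204452515)
rack ((512.1021728515625, -306.7956237792969), (180.9835968017578, 142.93467712402344), 4.0660271644592285)
all 1442 [0.406 0.001 0.02 ] [0.6   0.149 0.131] ((505.4530944824219, 72.17667388916016), (192.61956787109375, 147.92666625976562), 2.5311057567596436)
cup 26 [0.565  0.0722 0.1244] [0.55  0.056 0.12 ] [0.582 0.09  0.13 ]
dark 22 [0.4536 0.0707 0.0845] [0.445 0.053 0.076] [0.46  0.11  0.091]
rear 210 ((547.174560546875, 71.96476745605469), (109.27685546875, 140.5367889404297), 2.5311057567596436)
rack ((531.6366577148438, -306.0893249511719), (147.64987182617188, 136.98358154296875), 4.77671480178833)
```

```bash
python3 - <<'E'
from h import *
S=pickle.load(open("scene0.pkl","rb"));T=pickle.load(open("top0.pkl","rb"))
from scipy.optimize import least_squares
for d in(S,T):
    P=cloud(d);f=d["frame"].astype(int).sum(-1)
    reg=(P[...,0]>.39)&(P[...,0]<.65)&(P[...,1]>-.02)&(P[...,1]<.17)
    m=reg&(P[...,2]>.02)&(P[...,2]<.1);q=P[m];print("foot",cv2.minAreaRect((q[:,:2]*1000).astype(np.float32)))
    # panel plane robustly
    q=P[reg&(P[...,0]>.425)&(P[...,0]<.49)&(abs(P[...,1]-.068)<.055)&(np.hypot(P[...,0]-.46,P[...,1]-.067)>.03)]
    c=least_squares(lambda c:c[0]+c[1]*(q[:,0]-.46)+c[2]*(q[:,1]-.067)-q[:,2],[.06,.26,0],loss="soft_l1",f_scale=.002).x
    print("panel",c.round(4),"tilt,yaw",np.arctan(np.hypot(c[1],c[2])),np.arctan2(c[2],c[1]))
    h=(P[...,2]-c[0]-c[1]*(P[...,0]-.46)-c[2]*(P[...,1]-.067))*np.cos(.26)
    k=reg&(np.hypot(P[...,0]-.46,P[...,1]-.067)<.03)&(h>.019)&(h<.032);q=P[k]
    print("knobtop",k.sum(),q.mean(0).round(4),np.median(h[k]).round(4),((q.min(0)+q.max(0))/2).round(4),(q.max(0)-q.min(0)).round(3))
    v,u=np.nonzero(k);i=np.argsort(-f[k])[:4];print("bright",f[k][i],P[k][i].round(3).tolist())
    q=P[reg&(P[...,2]>.1)&(P[...,2]<.135)&(P[...,0]>.52)]
    fit=least_squares(lambda c:np.maximum(np.hypot(q[:,0]-c[0],q[:,1]-c[1])-.0195,0)+.02*(np.hypot(q[:,0]-c[0],q[:,1]-c[1])),[.566,.071]).x
    side=q[q[:,2]<.118];fs=least_squares(lambda c:np.hypot(side[:,0]-c[0],side[:,1]-c[1])-.0185,[.57,.071],loss="soft_l1",f_scale=.002).x
    print("cup",len(q),fit.round(4),"side",len(side),fs.round(4),"bbox mid",((q.min(0)+q.max(0))/2).round(4),"rim z",np.percentile(q[:,2],[50,90]))
E
```

```text
foot ((513.6173706054688, 71.15342712402344), (202.5939178466797, 152.80645751953125), 4.142704486846924)
panel [0.0625 0.2825 0.0201] tilt,yaw 0.2760206070856264 0.07089498407264373
knobtop 67 [0.4609 0.0669 0.0867] 0.0231 [0.4609 0.0672 0.0857] [0.029 0.036 0.013]
bright [433 375 351 348] [[0.463, 0.067, 0.091], [0.467, 0.062, 0.09], [0.47, 0.069, 0.089], [0.466, 0.069, 0.092]]
cup 109 [0.5666 0.071 ] side 66 [0.5709 0.0762] bbox mid [0.5665 0.0705 0.1144] rim z [0.11595077 0.12330299]
foot ((514.0532836914062, 71.15953063964844), (207.9556884765625, 147.9712371826172), 3.6631481647491455)
panel [0.0621 0.3612 0.0303] tilt,yaw 0.3477247831114256 0.08356275364922891
knobtop 42 [0.4617 0.0672 0.0877] 0.0241 [0.4621 0.0672 0.0882] [0.031 0.032 0.013]
bright [453 368 333 300] [[0.469, 0.072, 0.089], [0.475, 0.075, 0.088], [0.474, 0.071, 0.089], [0.475, 0.071, 0.095]]
cup 63 [0.5666 0.0732] side 31 [0.5609 0.0675] bbox mid [0.5676 0.0731 0.1157] rim z [0.11801082 0.12783094]
```

```bash
cat > rb.py <<'E'
from bench import *
import numpy as np
from scipy.spatial.transform import Rotation as R
CUP=np.array([.5655,.0732]);KN=np.array([.462,.067,.087]);YAW=.06
n=np.array([-np.sin(.26)*np.cos(YAW),-np.sin(.26)*np.sin(YAW),np.cos(.26)])
def quat(z,yaw):
    "tool z axis and horizontal heading of jaw axis"
    z=z/np.linalg.norm(z);y=np.array([np.cos(yaw),np.sin(yaw),0]);y-=y@z*z;y/=np.linalg.norm(y)
    q=R.from_matrix(np.stack([np.cross(y,z),y,z],1)).as_quat();return q[[3,0,1,2]]
def tz(): q=state()["ee_rot"];return R.from_quat(q[[1,2,3,0]]).as_matrix()
E
python3 - <<'E'
from rb import *
for y in np.arange(-180,180,30):
    j=inverse_kinematics(KN+n*.09,quat(-n,np.radians(y)));print(y,None if j is None else np.round(j,2))
for y in (-135,-45,45,135):
    j=inverse_kinematics([.5485,-.34,.15],quat(np.array([0,0,-1.]),np.radians(y+4)));print('t',y,None if j is None else np.round(j,2))
    j=inverse_kinematics([*CUP,.165],quat(np.array([0,0,-1.]),np.radians(y+4)));print('c',y,None if j is None else np.round(j,2))
E
```

```text
-180 None
-150 None
-120 [ 0.07 -0.6   1.93 -0.    1.55  2.15]
-90 [ 0.07 -0.6   1.93 -0.    1.55  1.64]
-60 [ 0.07 -0.6   1.93 -0.    1.55  1.13]
-30 [ 0.07 -0.6   1.93 -0.    1.55  0.61]
0 [ 0.07 -0.6   1.93 -0.    1.55  0.08]
30 [ 0.07 -0.6   1.93 -0.    1.55 -0.46]
60 [ 0.07 -0.6   1.93 -0.    1.55 -0.99]
90 [ 0.07 -0.6   1.93 -0.    1.55 -1.5 ]
120 [ 0.07 -0.6   1.93 -0.    1.55 -2.01]
150 [ 0.07 -0.6   1.93 -0.    1.55 -2.53]
t -135 [-0.61  0.21  1.24 -0.    1.69  1.68]
c -135 [ 0.07  0.01  1.43 -0.    1.7   2.36]
t -45 [-0.61  0.21  1.24 -0.    1.69  0.11]
c -45 [ 0.07  0.01  1.43 -0.    1.7   0.78]
t 45 [-0.61  0.21  1.24 -0.    1.69 -1.46]
c 45 [ 0.07  0.01  1.43 -0.    1.7  -0.79]
t 135 None
c 135 [ 0.07  0.01  1.43 -0.    1.7  -2.36]
```

```bash
python3 - <<'E'
from rb import *
import cv2
q=quat(-n,-np.pi/2)
move_to(KN+n*.09,q); print(state()["time"],state()["ee_pos"])
gripper_open()
move_l(KN-n*.010,.08); s=state();print("down",s["ee_pos"],s["ft_force"].round(1))
close();s=state();print("gap",s["finger_gap"],s["ee_pos"],s["ft_force"].round(1),s["moment"].round(3),s["time"])
d=get_image("scene");f=cv2.resize(d["frame"][170:290,240:400],(800,600),interpolation=cv2.INTER_CUBIC);cv2.imwrite("pics/k1.png",f)
E
```

```text
2.5083 [0.43912969 0.06513573 0.17414715]
down [0.4649034  0.06718542 0.07810521] [-0.2  1.1 -0.2]
gap 0.03239794604089187 [0.4645858  0.06443965 0.07725556] [ -0.  -10.6  -0.5] [-1.682  0.138 -0.463] 5.025
```

View pics/k1.png

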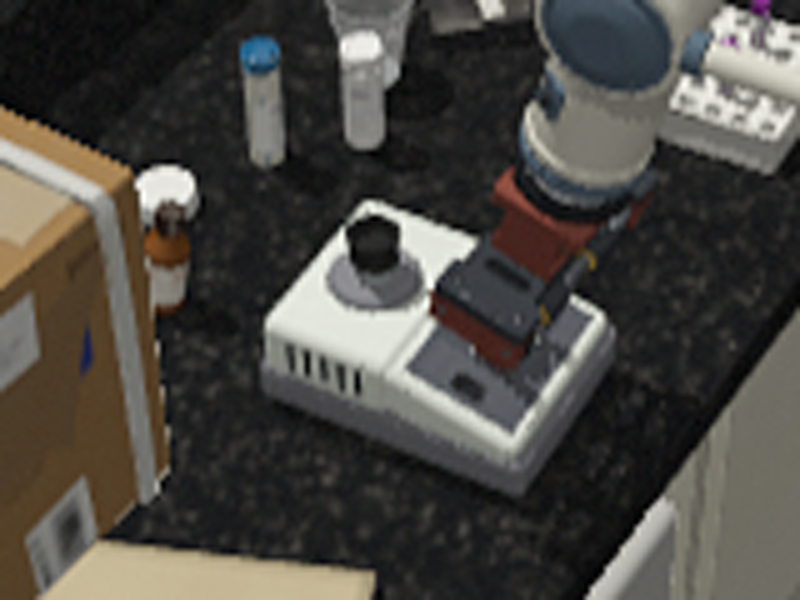

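The gripper holds the knob at a 32.4 mm gap, with the cup free behind it at crop (375,240). The 10.6 N side force shows the knob is about 2.7 mm to the right, so I'll recentre and then turn.

```bash
python3 - <<'E'
from rb import *
K=KN.copy();K[1]=.0644
move_l(K-n*.010,.05);s=state();print(s["ee_pos"].round(4),s["ft_force"].round(1),s["moment"].round(2))
tot=0;j=np.array(s["joint_pos"]);j0=j.copy();base=None
for i in range(20):
    j[5]-=.15;movej(j);s=state();mt=s["moment"]@tz()[:,2]
    print(i,round(j0[5]-s["joint_pos"][5],3),s["ee_pos"].round(4),s["ft_force"].round(1),"mz",round(mt,3),"gap",round(s["finger_gap"],4))
    if abs(mt)>.5 and i>4: break
print(s["time"])
E
```

```text
[0.4646 0.0643 0.0772] [ 1.1 -2.2  0.4] [-0.27  0.12 -0.09]
0 0.146 [0.4646 0.0642 0.0773] [ 0.7 -2.  -0.3] mz -0.097 gap 0.0324
1 0.294 [0.4646 0.0641 0.0772] [-0.  -1.8  0.1] mz -0.018 gap 0.0326
2 0.443 [0.4646 0.0641 0.0773] [ 0.9 -3.2  0.2] mz -0.009 gap 0.0322
3 0.592 [0.4647 0.064  0.0773] [ 0.9 -4.   0.5] mz 0.026 gap 0.0325
4 0.742 [0.4647 0.064  0.0773] [ 2.1 -4.1 -0.6] mz 0.015 gap 0.0323
5 0.894 [0.4648 0.064  0.0773] [ 1.7 -4.8 -1.1] mz -0.055 gap 0.0326
6 1.044 [0.4648 0.0639 0.0773] [ 1.8 -4.5 -1.1] mz -0.013 gap 0.0325
7 1.194 [0.4649 0.0639 0.0773] [ 2.1 -5.2 -1.5] mz -0.041 gap 0.033
8 1.344 [0.4649 0.0639 0.0774] [ 3.1 -5.  -1. ] mz -0.084 gap 0.0323
9 1.494 [0.465  0.0639 0.0774] [ 3.1 -4.5 -2. ] mz -0.013 gap 0.0321
10 1.643 [0.465  0.064  0.0774] [ 3.8 -4.5 -1.9] mz 0.196 gap 0.0325
11 1.792 [0.465  0.0645 0.0774] [ 5.7 -3.  -1.9] mz 0.158 gap 0.0325
12 1.942 [0.4649 0.0647 0.0773] [ 4.9 -0.5 -2. ] mz -0.001 gap 0.0322
13 2.092 [0.4646 0.065  0.0773] [ 4.2  2.7 -2.1] mz 0.084 gap 0.0325
14 2.242 [0.4647 0.0647 0.0773] [ 5.3  1.1 -1.9] mz 0.232 gap 0.0327
15 2.393 [0.4646 0.0646 0.0773] [ 4.3  3.  -1.6] mz -0.018 gap 0.0327
16 2.543 [0.4647 0.0644 0.0774] [ 4.2  2.4 -1.2] mz -0.081 gap 0.0322
17 2.692 [0.4643 0.0646 0.0772] [ 1.5  2.  -0.8] mz 0.155 gap 0.0324
18 2.842 [0.4646 0.0644 0.0773] [ 4.1  2.2 -1.6] mz 0.196 gap 0.0327
19 2.992 [0.4645 0.0643 0.0772] [ 3.9  2.  -1. ] mz 0.054 gap 0.0324
10.6583
```

```bash
python3 - <<'E'
from rb import *
from h import *
gripper_open(); p=state()["ee_pos"]; move_l(p+n*.09,.15)
move_to([.5485,-.340,.19],quat(np.array([0,0,-1.]),np.radians(-41)));s=state();print(s["time"],s["ee_pos"])
d=get_image("scene");pickle.dump(d,open("s1.pkl","wb"));t=get_image("top");pickle.dump(t,open("t1.pkl","wb"))
S=pickle.load(open("scene0.pkl","rb"));T=pickle.load(open("top0.pkl","rb"))
c=lambda d,x,y:cv2.resize(d["frame"][y:y+30,x:x+40],(400,300),interpolation=cv2.INTER_CUBIC)
cv2.imwrite("pics/k2.png",np.vstack([np.hstack([c(S,321,221),c(d,321,221)]),np.hstack([c(T,289,215),c(t,289,215)])]))
E
```

```text
13.925 [ 0.54871452 -0.33910701  0.18987325]
```

View pics/k2.png

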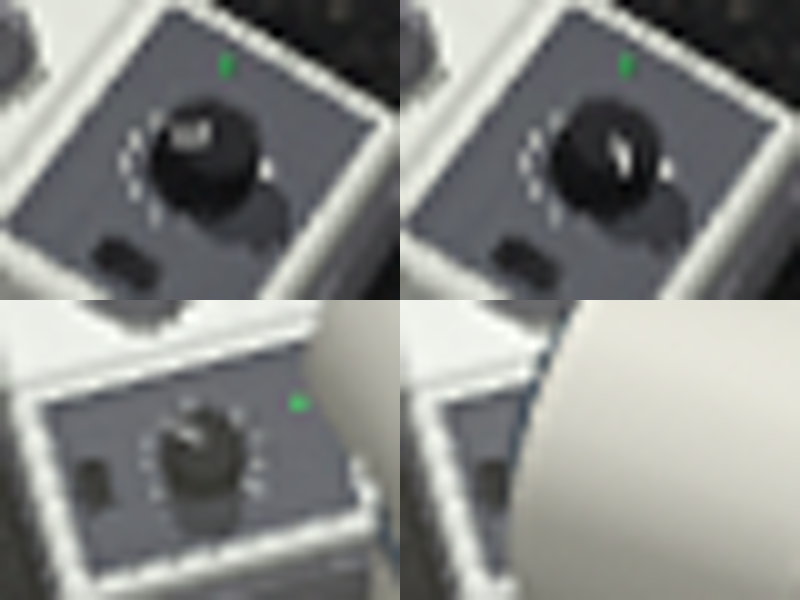

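```bash
python3 - <<'E'
from h import *
S=pickle.load(open("s1.pkl","rb"))
K=S["camera_matrix"];V=S["view"]
for nm,a,b in(("before",(340.9,233),(338.7,234.8)),("after",(342,234.5),(343.3,238))):
    for u in(a,b):print(nm,at_z(S,*u,.087).round(4))
f=S["frame"].astype(int).sum(-1)[230:243,334:352];print(f)
P=cloud(S);red=(S["frame"][...,2]>110)&(S["frame"][...,1]<70)&(S["frame"][...,0]<70);v,u=np.nonzero(red);k=(abs(u-376)<10)&(abs(v-165)<10);print(u[k].mean(),v[k].mean(),k.sum())
E
```

```text
before [0.4682 0.0596 0.087 ]
before [0.47   0.0706 0.087 ]
after [0.4615 0.0636 0.087 ]
after [0.4496 0.0751 0.087 ]
[[293 292 288 295 303 262 255 250 250 281 299 296 295 290 291 287 283 275]
 [293 294 292 299 267 174 162 151 152 212 245 281 294 294 290 290 288 290]
 [294 293 399 316 173 134 138 132 128 126 130 207 277 297 290 288 294 288]
 [289 296 418 252 120 131 132 130 129 127 127 134 216 299 292 292 290 286]
 [483 293 263  61 135 137 134 127 249 117 129 124 162 270 299 293 286 293]
 [504 300 149  78 111 134 128 135 370 368 119 122 124 264 295 286 292 288]
 [288 290  63  68  77 120 133 127 327 580 106 129  99 297 286 287 288 292]
 [297 226  73  66  70  85 112 108 132 563  87 117 107 554 357 284 291 290]
 [299 203  89  57  65  68  58  75  88 294  59  68 140 567 372 289 291 291]
 [456 269 147  60  58  61  56  59  56  37  45  55 149 176 250 299 292 291]
 [471 298 261  77  59  55  60  48  63  45  61  68 175 188 181 253 295 289]
 [291 296 375 221  75  56  61  63  66  65  89 147 198 193 181 181 294 280]
 [294 293 431 295 214 217 108  88  89 143 151 195 193 188 181 182 294 281]]
376.0833333333333 164.91666666666666 12
```

The pointer now heads 136° from world x (front-left), 133° relative to the mixer. The end stop should be near 135°, and the start was about 1.4–1.6 rad from it, so the knob is at its stop. Next is the tube.

```bash
python3 - <<'E'
from rb import *
from h import *
move_l([.5487,-.3397,.061],.1);s=state();print("down",s["ee_pos"].round(4),s["ft_force"].round(1))
close();s=state();print("gap",s["finger_gap"],s["ee_pos"].round(4),s["ft_force"].round(1))
move_l([.5487,-.3397,.26],.12);s=state();print("up",s["finger_gap"],s["ft_force"].round(1),s["time"])
q=quat(np.array([0,0,-1.]),np.radians(-41))
move_to([*CUP,.26],q);s=state();print(s["ee_pos"].round(4),s["finger_gap"],s["ft_force"].round(1),s["time"])
move_l([*CUP,.200],.15)
d=get_image("scene");pickle.dump(d,open("s2.pkl","wb"));t=get_image("top");pickle.dump(t,open("t2.pkl","wb"))
c=lambda d,x,y:cv2.resize(d["frame"][y:y+75,x:x+50],(400,600),interpolation=cv2.INTER_CUBIC)
cv2.imwrite("pics/p1.png",np.hstack([c(d,290,165),c(t,278,160)]))
print(state()["ee_pos"],state()["ft_force"])
E
```

```text
down [ 0.5491 -0.34    0.0621] [0.1 0.8 0.2]
gap 0.015566016289170788 [ 0.5487 -0.3397  0.0609] [ 0.1 -0.1 -0.1]
up 0.014912508958878024 [ 0.3 -0.5  0.5] 18.3917
[0.5657 0.0722 0.2599] 0.015114229457306144 [ 0.1 -0.4 -0.5] 19.9167
[0.56613657 0.07294452 0.20178669] [-0.22978927  0.76240988  0.39495368]
```

View pics/p1.png

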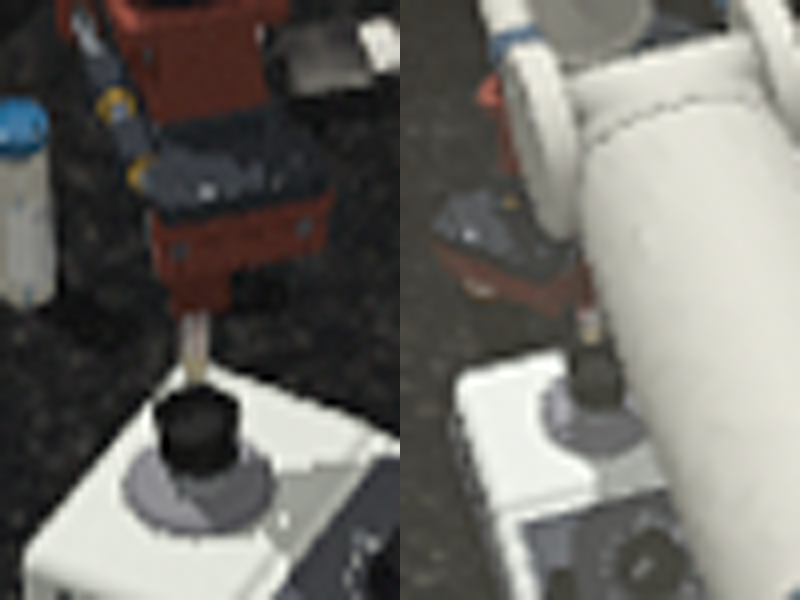

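```bash
python3 - <<'E'
from h import *
def proj(d,p):
    V=np.array(d["view"]);c=V[:3,:3]@p+V[:3,3];K=d["camera_matrix"];return np.array([K[0,0]*c[0]/-c[2]+K[0,2],-K[1,1]*c[1]/-c[2]+K[1,2]])
S=pickle.load(open("s2.pkl","rb"));T=pickle.load(open("t2.pkl","rb"))
for nm,d,x0,y0 in(("S",S,290,165),("T",T,278,160)):
    for z in(.124,.112,.1):print(nm,"cup",z,((proj(d,np.array([.5655,.0732,z]))-[x0,y0])*8).round(0))
    for z in(.145,.155,.165):print(nm,"tube",z,((proj(d,np.array([.5658,.0730,z]))-[x0,y0])*8).round(0))
for nm,d,x0,x1,y0,y1 in(("S",S,306,324,203,224),("T",T,295,310,196,212)):
    print(nm);print(x0,y0);print(d["frame"].astype(int).sum(-1)[y0:y1,x0:x1])
E
```

```text
S cup 0.124 [191. 413.]
S cup 0.112 [192. 434.]
S cup 0.1 [193. 455.]
S tube 0.145 [189. 376.]
S tube 0.155 [189. 358.]
S tube 0.165 [188. 340.]
T cup 0.124 [190. 362.]
T cup 0.112 [191. 376.]
T cup 0.1 [192. 389.]
T tube 0.145 [189. 338.]
T tube 0.155 [188. 326.]
T tube 0.165 [188. 314.]
S
306 203
[[ 79  80  80  68  99 137 113 104 112 140 107 101  74  44  45  53  39  47]
 [ 70  72  88  83  83 114 127 232 204 239 111  68  74  78  69  86  82  83]
 [ 54  71  94  90  91  79 169 315 281 296 126  74 118 131 114 121 108  97]
 [ 70  65  98 100 108  94 190 319 328 342 125  82 105 143 142 109 100  88]
 [ 69  89 114 123 121 103 185 360 370 375 128  75  81 119 137 101 123 110]
 [ 83  97 122 150 112  86 211 391 366 367 105  71  87 108 122 123 138 117]
 [ 94  92 120 146 102  82 225 374 370 360  99  73 115 129 118 108  96  88]
 [ 90  91 133 141 108  80 348 359 375 352 346 142  90 100  95  76  79  74]
 [107 113 122 117  95 345 624 380 376 422 594 518 366 138  58  52  57  63]
 [111 130 137 102 226 554 654 349 309 377 569 632 641 583 546 387 131  31]
 [102  98 120 220 414 509 390 176 119  71 183 498 
[... 1094 characters left out ...]
2 560]
 [199 197 191 200 195 287 391 387 259 335 447 491 511 536 554]
 [191 178 174 187 204 239 369 344 222 241 413 477 494 529 553]
 [175 244 294 235 200 185 188 184 173 210 399 463 483 526 548]
 [522 578 577 385 170 183 197 200 200 170 350 441 469 513 536]
 [758 763 743 512 153 194 224 232 231 194 235 399 459 501 521]
 [729 727 744 553 181 210 235 228 230 228 235 394 452 488 506]
 [733 666 515 375 248 208 221 217 223 222 175 352 437 475 496]
 [708 581 483 393 225 196 198 196 189 192 170 313 411 463 496]
 [582 416 472 432 262 168 180 189 191 183 176 376 413 437 486]
 [595 432 474 512 365 218 199 184 197 199 210 399 421 419 463]
 [560 384 473 508 398 310 274 252 266 260 268 296 391 410 443]]
```

The tube hangs upright over the cup at scene crop (195,340) with the cup centre at (196,415). Predicted and observed columns agree within about 0.5 px (1–2 mm). Descending with force monitoring.

```bash
python3 - <<'E'
from rb import *
X=[.565,.0722]
move_l([*X,.176],.08);hold(.3)
def rd():
    F=[];
    for _ in range(6): hold(.03);s=state();F.append(s["ft_force"])
    return s,np.mean(F,0)
s,f0=rd();print("pre",s["ee_pos"].round(4),f0.round(2))
z=.176
while z>.160:
    z-=.001;move_l([*X,z],.02);s,f=rd();df=f-f0
    print(round(z,4),s["ee_pos"].round(4),df.round(2),round(s["finger_gap"],4))
    if df[2]>6.2: break
print(s["time"])
E
```

```text
pre [0.5651 0.0722 0.1761] [ 0.03 -0.33 -0.05]
0.175 [0.565  0.0722 0.175 ] [0.21 0.29 0.31] 0.015
0.174 [0.565  0.0722 0.174 ] [ 0.07  0.32 -0.07] 0.0155
0.173 [0.565  0.0722 0.1731] [-0.08  0.36 -0.29] 0.0148
0.172 [0.565  0.0722 0.172 ] [-0.26  0.48 -0.27] 0.0153
0.171 [0.565  0.0722 0.171 ] [ 0.03  0.52 -0.01] 0.015
0.17 [0.5651 0.0723 0.1703] [-0.46  0.37  2.71] 0.0151
0.169 [0.5651 0.0722 0.1692] [-0.5   0.05  3.89] 0.0148
0.168 [0.5651 0.0722 0.1681] [-0.06  0.34  4.95] 0.0153
0.167 [0.5651 0.0722 0.1673] [-0.19  0.01  5.15] 0.0153
0.166 [0.5651 0.0722 0.1665] [-0.48  0.47  5.94] 0.0153
0.165 [0.5652 0.0723 0.1657] [-0.56  0.78  6.96] 0.0153
26.4667
```

```bash
python3 - <<'E'
from rb import *
import cv2
for i in range(4):
    hold(1);F=[]
    for _ in range(6): hold(.03);s=state();F.append(s["ft_force"])
    print(s["time"],s["ee_pos"].round(4),np.mean(F,0).round(2),round(s["finger_gap"],4))
d=get_image("scene");cv2.imwrite("pics/p2.png",cv2.resize(d["frame"][165:255,280:400],(800,600),interpolation=cv2.INTER_CUBIC))
E
```

```text
27.6667 [0.5652 0.0723 0.1657] [-0.64  0.34  6.95] 0.0152
28.8667 [0.5652 0.0723 0.1657] [-1.08  0.41  7.29] 0.0152
30.0667 [0.5652 0.0723 0.1657] [-0.43  0.26  6.79] 0.015
31.2667 [0.5652 0.0723 0.1657] [-0.24  0.02  6.71] 0.0148
```

View pics/p2.png

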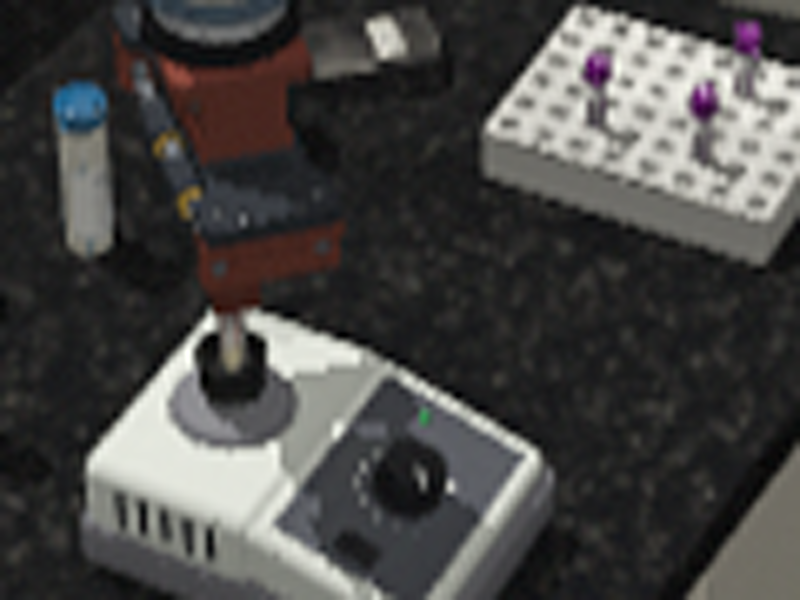

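The tube stands upright in the cup dimple at crop (232,350), with the fingers clear of the rim. The knob pointer is still at the stop and the rack and other tubes look undisturbed. Handing in.

```bash
python3 -c "
from bench import *
job_done();print(state()['time'])"
```

```text
the job is handed in; nothing more can be done
the job is handed in; nothing more can be done
```

The job is handed in, and my last checks agreed with the task. No verdict was reported.

- **Knob:** I turned it anticlockwise with the gripper for 2.99 rad. It reached the stop after about 1.6 rad, and the fingers slipped on the knob for the rest. Afterwards the pointer measured about 133° from the mixer's back; I take the stop to be at 135°. It looked unchanged in the last picture.
- **Tube:** I gripped the red-capped tube by its cap, lifted it clear of the rack and set it upright in the cup's dimple.
- **Press:** Contact came at a tool height of about 0.171 m, as predicted. I stopped at 0.1657 m, so the cup is about 5 mm down. The force held at 6.7–7.3 N for nearly 5 s, against the 7 N expected at 5 mm, and the arm is still pressing.
- **Surroundings:** In the last picture the fingers were clear of the cup rim. The rack and the other three tubes appeared undisturbed. The run took about 31 s of the 67 s allowed.

**Disagreements:**
- My first estimate of the knob was about 2.7 mm off sideways. I corrected it from the 10.6 N side force.
- The different estimates of the cup's centre differed by about 3 mm, which is within the 7 mm tolerance. I aimed between them.

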